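# Close the board and show what comes next

### The job

Show the trainee how the open instrument case is closed up: with a fingertip, gently push its raised circuit board down on its hinge until it lies fully home, without shoving the case. Then point, from a few centimetres straight above and without touching, at the middle of the case's flat cover for two full seconds, and after that in the same way at the middle of the handle of the shortest of the three screwdrivers lying side by side on the blue mat, which fits the cover's screws. Finish while still pointing at it; nothing on the bench but the board is touched, and do not hover low over the other two screwdrivers.

Things in the scene. Friction and masses are not known exactly. Their poses are not given: they have to be found in the camera images.
- case: Dark open-topped instrument case (loose, about 0.6 kg), 118 mm (its x) by 180 mm (its y), walls 3 mm thick and 96 mm high, standing on the mat with the top off, two cables leading out of it. Its origin is not at the middle: in its own frame the box spans x +15 to +133 mm, y -42 to +138 mm. z is up, origin at the underside.
- case_board (a joint): Hinge angle in rad of the green circuit board carrier on the case: 0 = lying flat across the mouth, fully home; 0.6 to 1.1 at the start (raised); 1.22 = stop when fully up. Friction holds it at any angle (about 0.12 N m); pushed straight down with a fingertip on its upper face, 50 to 60 mm from the hinge, it follows with 2 to 4 N until it meets its stop at 0.
- board_hinge (a point): Middle of the hinge line of the board, 100 mm above the mat, at the case's +y wall; the hinge line runs along the case's x axis. The board extends from it towards the case's -y side; raised, it stands up from this line leaning towards -y.
- board_edge (a point): Middle of the free edge of the board, on its upper face (moves with the board), 148 mm from the hinge line. The board is 70 mm wide along the case's x, 35 mm to each side of this point.
- cover_top (a point): Middle of the upper face of the case's cover: a flat dark plate 121 x 183 mm with a screw in each corner and a small yellow label, lying face up on the mat; this point is 16 mm above the mat.
- cover: The same cover (loose, 85 g); origin at the centre of its underside, its long side along its own y.
- short_handle (a point): Top of the middle of the handle of the shortest screwdriver, 25 mm above the mat. The handle is about 91 mm long and 25 mm thick.
- short_driver: The shortest of the three screwdrivers lying side by side on the blue mat (loose, 130 mm long over all); origin under the middle of its length; its handle points along its own +y.
- middle_handle (a point): Top of the middle of the handle of the middle-sized screwdriver, 28 mm above the mat.
- middle_driver: The middle-sized screwdriver (loose, 185 mm long), not to be pointed at; origin under the middle of its length, handle along its own +y.
- long_handle (a point): Top of the middle of the handle of the longest screwdriver, 30 mm above the mat.
- long_driver: The longest screwdriver (loose, 210 mm long), not to be pointed at; origin under the middle of its length, handle along its own +y.
- spool: Reel of solder wire standing behind the mat, 54 mm across and 55 mm high; leave it alone. Origin under its centre.
- tape: Roll of black tape lying behind the mat, 66 mm across and 19 mm high; leave it alone. Origin under its centre.
- cutters: Side cutters, 127 x 58 x 15 mm, lying behind the mat; leave them alone. Origin under their centre.

How it is judged:
By the outcome, as a careful person would: the job done as asked, in the order asked, and still so for the second after the job is handed in, with the robot touching nothing.
It also fails if it takes over 48 s, if anything falls off the work surface, if the arm or the gripper's body presses on something with over 40 N, if the wrist force passes 120 N, or if a joint passes its speed limit or range.

### The arm

A 6-joint arm with a two-finger parallel gripper is mounted at the origin on a cart in front of the work surface, level with it; the furniture and walls round the work are solid. World frame = base frame: x ahead of the robot, y to its left, z up, the work surface at z = 0. Lengths are in mm, angles in rad, forces in N, time in s.
With the tool pointing down it reaches from about 300 to 775 mm from the base axis. Payload 14.6 kg.
Tool frame: the origin (TCP) lies between the finger pads; the fingertips stand 19 mm ahead of it and the grasp point (between the pads) is the TCP; z points along the fingers, y is the line along which they close (so a half turn about z gives the same grasp; the last joint's range is limited). The gripper opens to 94 mm and grips with 3 to 60 N. Pads are 16 mm wide; open, the fingers measure 119 mm over their backs; the gripper's body (75 mm by 177 mm) begins 78 mm behind the grasp point.
Start: joints at [-1.196, 0.3, 1.521, -0, 1.321, -0.067], TCP at [235.154, -497.184, 224.446] pointing down, gripper open.
Joint ranges: [-3.03, 3.03], [-0.79, 2.21], [0.23, 2.52], [-1.04, 4.18], [0, 3.07], [-2.55, 2.55]. Speed limits (rad/s): [2.22, 2.22, 2.57, 3.14, 3.14, 3.14].

### API

Orientations are given as [roll, pitch, yaw] about the fixed x, y, z axes, in that order (R = Rz(yaw) Ry(pitch) Rx(roll)).
In Python, from cell import monitor, imaging, job, find_in, trace gives the robot as it stands. The module is installed in compiled form; this text tells all that it offers.
- The arm moves only by the tool arm_command, never from a script. Its argument "steps" is a list of rows, each a list of 5 numbers: the opening, from 0 (shut) to 1 (fully open), then the shift along the tool's x, y, z in mm, then the turn about the tool's z in degrees. In form: [[gripper, dx, dy, dz, turn], ...]. A call has 1 to 20 rows; each row is the pose to reach, as a shift and turn from the pose commanded when the call began, along the tool's axes at that moment; what a row does not reach only later rows make up. A row lasts 1/8 s, in which the tool goes at most 62.5 mm and 10.7 degrees, less where a joint would pass 70% of its speed; a pose out of reach is approached as far as the arm can. A call with a gripper value outside its range is refused whole. The fingers move at their own pace and stop on an object; "force" is the grip in N (left out, the last holds). Time passes only in rows, so rows that repeat a pose let the fingers close. It gives the time, the measured TCP pose, the force, the opening and the grip force at its end, in the units of the state.
- monitor.read_state(): the state, without advancing time (a new reading comes with each control period).
- imaging.camera(name): name is "scene" or "top" or "wrist"; returns a dict with "img" (400x640x3 uint8, red, green, blue), "mtx" (3x3 intrinsics, pixels), "view" (4x4, takes a point from world to camera coordinates). Camera axes: x right, y down, z forward; pixel columns grow to the right and rows downward; lengths in mm; the calibration is good to about 2 mm. A picture is of the moment at which its call begins. There is no depth.
- job.sign_off(): hands the job in; it is judged then, once.
Trained networks look in a picture, given as the dict that the camera call returned (one of the last four; its "shot" number tells which), for a name from the list of things; names that differ only in an ending like _2 or _b are one class to them, and where a whole thing is asked for, a point or a joint stands for the part that bears it (a point fixed in the world has none). Each returns a list of dicts, best first, with "p" (0 to 1); they miss things now and then, are a little off and sometimes report something else, mostly with a low value. They report only what shows in the picture. A call takes as long as a camera call.
- find_in(picture, target): "rect" ([centre column, centre row, width, height] in pixels, round what is visible of it).
- trace(picture, target): "region" (400x640 bool, what is visible of it) and "rect" ([centre column, centre row, width, height] in pixels, round what is visible of it).
The state is a dict: "clock": time; "joints": joint angles; "qd": joint speeds; "effort": joint torques, N m; "eef_pos": TCP position; "eef_rot": TCP orientation; "wrist_force": force on the tool from outside, world axes, zero at the start; "moment": the same for the moment, N m; "finger_gap": finger opening in mm; "finger_force": force on a finger pad.
Only numpy, scipy, OpenCV 4.12 (cv2) and the standard library are available. Lean on these libraries where they do the work, as an engineer would, in place of code of your own. Each camera call takes 0.05 s, during which the arm holds its last target. There are 200 camera calls.

## Working session

There is one attempt and no reset: what is moved stays moved. The work goes in short steps, Python scripts to look and compute and a tool call to move; the robot and the scene stay as the last step left them, time stands still between calls to the robot, and variables do not carry over. Pictures are saved under pics/ and viewed, at most 10 in all, crops included, and the job is handed in when it is done.

Besides the shell and the picture viewer there is one more tool, called after ">>>" as name(argument=value, ...) on one line, values as JSON. arm_command: Moves the arm, as the interface text tells. Its arguments: {"type":"object","properties":{"steps":{"type":"array","items":{"type":"array","items":{"type":"number"}}},"force":{"type":"number"}},"required":["steps"]}

```bash
mkdir -p pics; cat > h.py <<'E'
import numpy as np, cv2
from cell import monitor, imaging, job, find_in, trace
def save(p,n): cv2.imwrite('pics/'+n,p['img'][:,:,::-1])
def ray(p,u,v):
    V=np.array(p['view']);K=np.array(p['mtx']);R=V[:3,:3];c=-R.T@V[:3,3]
    d=R.T@np.linalg.inv(K)@[u,v,1];return c,d/np.linalg.norm(d)
def onz(p,u,v,z):
    c,d=ray(p,u,v);return c+d*(z-c[2])/d[2]
def proj(p,X):
    V=np.array(p['view']);X=np.atleast_2d(X)
    q=(V[:3,:3]@X.T+V[:3,3:4]);q=np.array(p['mtx'])@q;return (q[:2]/q[2]).T
def tri(*obs):
    A=np.zeros((3,3));b=np.zeros(3)
    for p,u,v in obs:
        c,d=ray(p,u,v);M=np.eye(3)-np.outer(d,d);A+=M;b+=M@c
    return np.linalg.solve(A,b)
E
python3 - <<'E'
from h import *
s=monitor.read_state();print(s)
ps={n:imaging.camera(n) for n in('scene','top')}
for n,p in ps.items():
    save(p,n+'0.png');print(n,np.round(ray(p,320,200),3))
    for t in('case','case_board','cover','short_driver','middle_driver','long_driver','spool','tape','cutters','board_hinge','board_edge'):
        print(t,[(np.round(r['rect']),round(r['p'],2)) for r in find_in(p,t)[:3]])
E
```

```text
{'clock': 0.0, 'joints': array([-1.19559983e+00,  3.00485221e-01,  1.52160211e+00, -8.82730760e-06,
        1.32070331e+00, -6.65708402e-02]), 'qd': array([ 0.00179597,  0.00062048, -0.00029949,  0.00119359,  0.00018781,
       -0.00090275]), 'effort': array([ 1.70998323e-03, -5.31811130e+01, -3.52731335e+01,  7.08878785e-02,
        2.44223006e-02, -1.14372467e-04]), 'eef_pos': array([ 235.06365795, -496.96026972,  223.86967788]), 'eef_rot': array([-3.14039675e+00, -7.11608941e-05,  4.41769483e-01]), 'wrist_force': array([ 0.33210353, -0.38024614,  0.17287464]), 'moment': array([ 0.02204207, -0.02535814,  0.00986083]), 'finger_force': 0.0, 'finger_gap': 94.03337748293478}
scene [[-5.18419e+02  5.87632e+02  9.52741e+02]
 [ 7.08000e-01 -4.14000e-01 -5.72000e-01]]
case [(array([416., 202.,  10.,  50.]), 0.84)]
case_board []
cover [(array([315., 238.,  35.,  41.]), 0.6)]
short_driver [(array([250., 261.,  20.,  27.]), 0.53)]
middle_driver [(array([272., 249.,  28.,  36.]), 0.69)]
long_driver [(array([236., 273.,  29.,  49.]), 0.71)]
spool [(array([270., 251.,  29.,  37.]), 0.67), (array
[... 488 characters left out ...]
., 249.,   8.,  53.]), 0.22)]
cover [(array([316., 245.,  44.,  73.]), 0.63), (array([448., 247., 111., 100.]), 0.2)]
short_driver [(array([223., 242.,   9.,  30.]), 0.83), (array([200., 253.,  17.,  74.]), 0.56), (array([253., 145.,  24.,  24.]), 0.36)]
middle_driver [(array([247., 240.,  10.,  64.]), 0.57), (array([313., 160.,  23.,  28.]), 0.41)]
long_driver [(array([245., 238.,  12.,  68.]), 0.71), (array([202., 253.,  17.,  70.]), 0.56)]
spool []
tape [(array([314., 161.,  22.,  26.]), 0.85), (array([433., 220.,  59.,  39.]), 0.34)]
cutters [(array([392., 157.,  45.,  22.]), 0.86)]
board_hinge [(array([446., 245., 108., 103.]), 0.96)]
board_edge [(array([431., 222.,  58.,  39.]), 0.75)]
```

```bash
python3 - <<'E'
import cv2
a=cv2.imread('pics/top0.png')[120:330,170:530];cv2.imwrite('pics/topc.png',cv2.resize(a,None,fx=2.2,fy=2.2,interpolation=cv2.INTER_CUBIC))
a=cv2.imread('pics/scene0.png')[150:310,210:450];cv2.imwrite('pics/scenec.png',cv2.resize(a,None,fx=3.3,fy=3.3,interpolation=cv2.INTER_CUBIC))
E
```

```text
(no output)
```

View pics/topc.png

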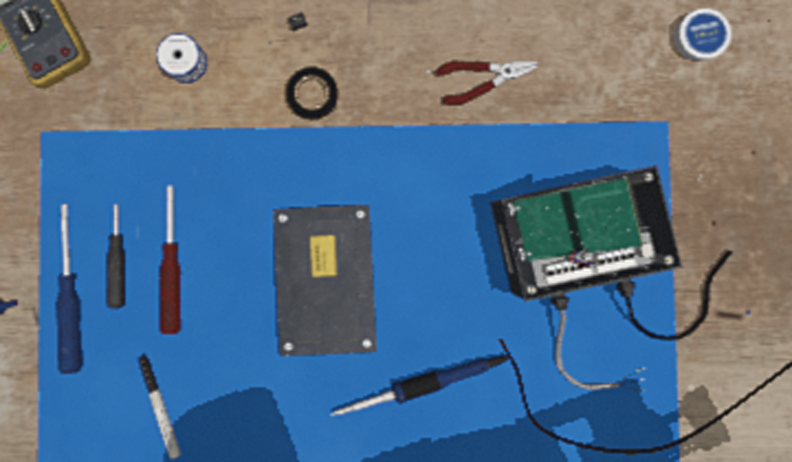

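View pics/scenec.png

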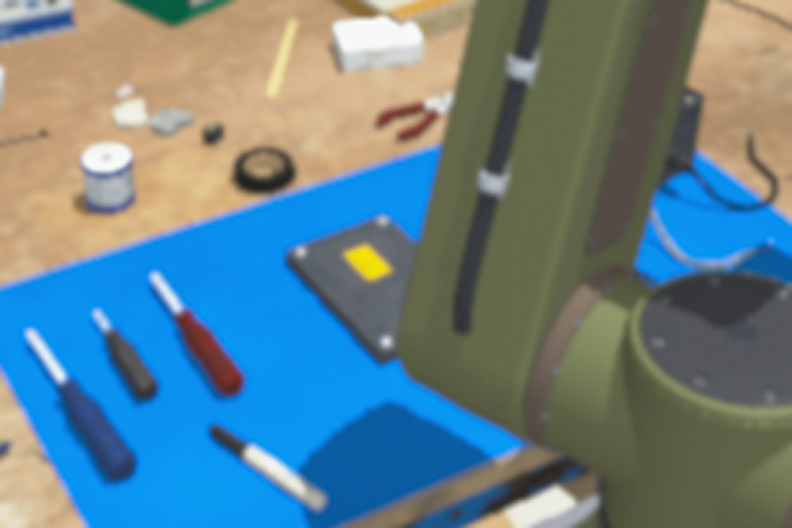

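The top view shows the short driver as the dark one, at about pixel (223,236). The cover is near (317,247) and the case near (437,226). The scene view shows the cover and all three drivers, but the arm hides most of the case.

```bash
python3 - <<'E'
from h import *
p=imaging.camera('wrist');save(p,'w0.png');print(p['view'],p['mtx'],ray(p,320,200))
t=imaging.camera('top')
def crop(u,v): return 170+u/2.2,120+v/2.2
for n,(u,v),z in [('short',(116,272),25),('cover',(325,280),16),('caseTL',(492,201),96),('caseTR',(655,168),96),('caseBR',(680,265),96),('caseBL',(524,299),96),('long',(69,325),30),('mid',(170,290),28)]:
    print(n,np.round(onz(t,*crop(u,v),z)))
E
```

```text
[[ 4.27351022e-01 -9.04085783e-01  2.43257433e-05 -5.49879553e+02]
 [-8.70172127e-01 -4.11313124e-01  2.71333713e-01 -2.81539948e+01]
 [-2.45298947e-01 -1.15975907e-01 -9.62485333e-01  3.92397387e+02]
 [ 0.00000000e+00  0.00000000e+00  0.00000000e+00  1.00000000e+00]] [[348.04748477   0.         320.39478871]
 [  0.         348.04748477 202.5172874 ]
 [  0.           0.           1.        ]] (array([ 306.74743303, -463.20975089,  385.32923336]), array([-0.23948367, -0.11197254, -0.96442196]))
short [476. 247.  25.]
cover [464. -12.  16.]
caseTL [ 558. -208.   96.]
caseTR [ 594. -392.   96.]
caseBR [ 484. -416.   96.]
caseBL [ 447. -241.   96.]
long [412. 304.  30.]
mid [454. 179.  28.]
```

View pics/w0.png

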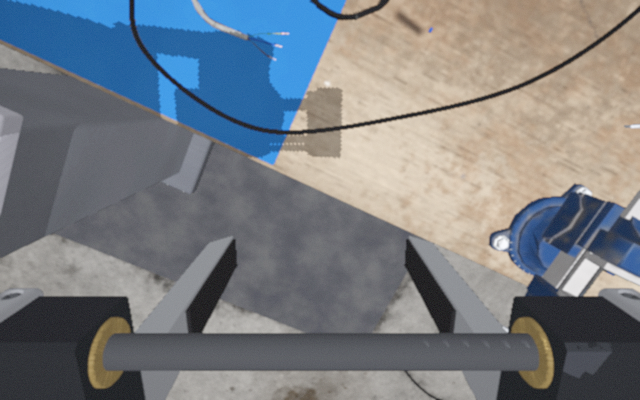

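The wrist camera doesn't see the case from here. I'll raise the arm, close the gripper and go above the case to measure it.

>>> arm_command(steps=[[0,0,0,-60,0],[0,20,0,-110,3],[0,70,-10,-140,6],[0,120,-15,-170,9],[0,170,-20,-180,12],[0,220,-30,-190,13.7],[0,250,-33,-190,13.7],[0,250,-33,-190,13.7]], force=10)

```text
clock: 2.3
eef_pos: [448.2, -359.4, 414.0]
eef_rot: [-3.141, 0.0, 0.205]
wrist_force: [-0.7, -1.1, -0.9]
finger_gap: 17.5
finger_force: 0.0
```

```bash
cat > shot.py <<'E'
from h import *
import sys,pickle
n=sys.argv[1]
for c in sys.argv[2:]:
    p=imaging.camera(c);save(p,f'{n}_{c}.png');pickle.dump({k:np.array(p[k]) for k in('img','mtx','view')},open(f'{n}_{c}.pkl','wb'))
s=monitor.read_state();print(s['clock'],s['eef_pos'],s['eef_rot'],s['wrist_force'])
E
python3 shot.py a wrist scene
```

```text
2.4 [ 446.64636365 -360.74227413  414.25824334] [-3.14139704e+00  3.90261453e-04  2.02856026e-01] [ 0.06697141 -0.10882576  0.14237084]
```

View pics/a_wrist.png

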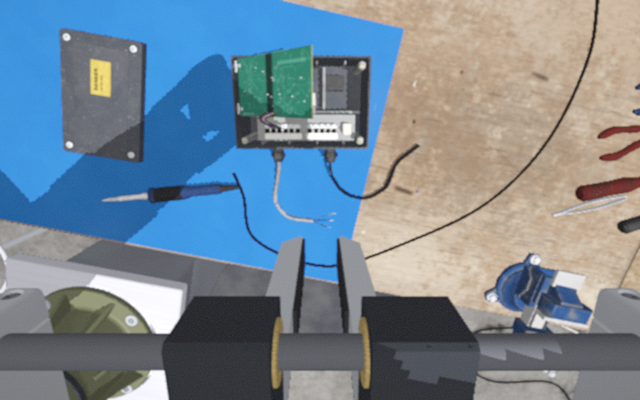

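The wrist view shows the hinge at the left: the board runs from about x=240 to its raised edge at about (312,45)–(311,117). The cover centre is near (103,95). Next I'll take a second viewpoint above the push area.

>>> arm_command(steps=[[0,40,-50,0,0],[0,85,-100,0,0],[0,85,-115,0,0],[0,85,-115,0,0]])

```text
clock: 2.9
eef_pos: [506.5, -230.8, 414.9]
eef_rot: [3.141, -0.0, 0.203]
wrist_force: [-0.2, 0.1, -0.4]
finger_gap: 0.6
finger_force: 0.0
```

```bash
python3 shot.py b wrist scene top; python3 - <<'E'
import cv2
a=cv2.imread('pics/b_wrist.png');cv2.imwrite('pics/b2.png',cv2.resize(a,None,fx=1.25,fy=1.25,interpolation=cv2.INTER_CUBIC))
a=cv2.imread('pics/a_wrist.png')[30:170,40:400];cv2.imwrite('pics/a2.png',cv2.resize(a,None,fx=2.2,fy=2.2,interpolation=cv2.INTER_CUBIC))
E
```

```text
3.05 [ 506.41142602 -232.29719283  414.49788965] [3.14135953e+00 9.17008373e-05 2.00714697e-01] [ 0.16391464  0.35893314 -0.32066379]
```

View pics/b2.png

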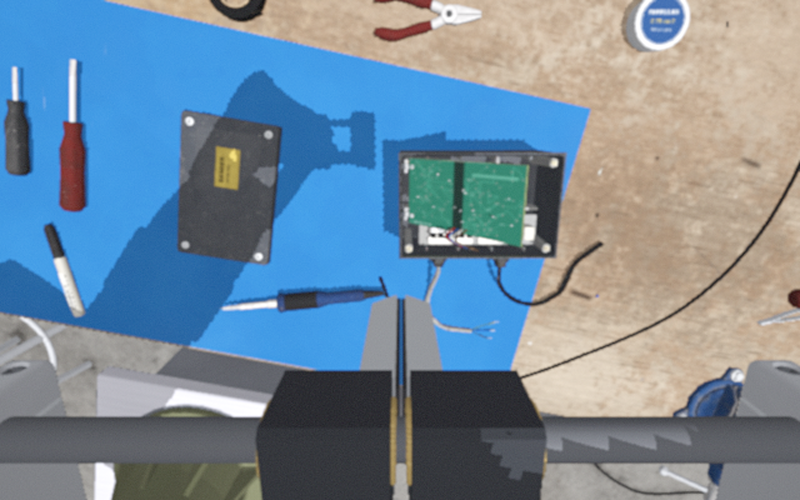

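View pics/a2.png

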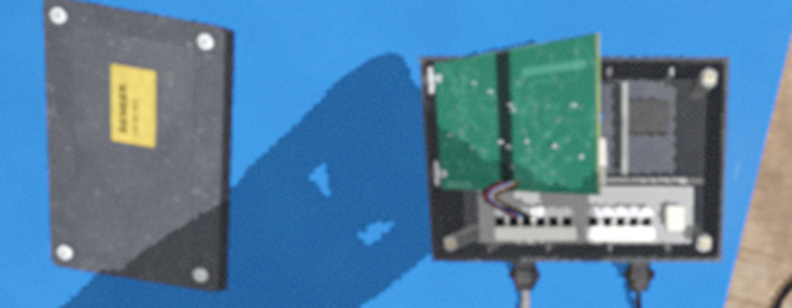

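Both wrist views show the board and case-rim corners clearly, and b also shows the cover screws and the short handle at about (17,137). I'll triangulate these points.

```bash
python3 - <<'E'
from h import *
import pickle
L=lambda n:pickle.load(open(n+'.pkl','rb'))
a,b,t,sc=L('a_wrist'),L('b_wrist'),L('b_top'),L('b_scene')
A=lambda u,v:(a,40+u/2.2,30+v/2.2)
B=lambda u,v:(b,u/1.25,v/1.25)
T=lambda u,v:(t,170+u/2.2,120+v/2.2)
S=lambda u,v:(sc,210+u/3.3,150+v/3.3)
pts=dict(HF=(A(437,75),B(409,158),T(515,197)),HN=(A(440,186),B(409,224)),EF=(A(598,35),B(527,163),T(628,178)),EN=(A(598,193),B(522,246)),
 TL=(A(422,58),B(400,153),T(492,201)),TR=(A(728,60),B(564,152),T(655,168)),BR=(A(720,260),B(555,257),T(680,265)),BL=(A(435,260),B(402,257),T(524,299)),
 c1=(A(57,14),B(189,120),T(283,218)),c2=(A(206,41),B(269,135),T(362,213)),c3=(A(200,275),B(259,257),T(370,345)),c4=(A(64,252),B(184,245),T(289,347)),
 sh0=(B(15,100),T(115,236),S(112,338)),sh1=(B(18,175),T(116,307),S(150,393)))
R={}
for k,o in pts.items():
    X=tri(*o);R[k]=X;print(k,np.round(X),[np.round(proj(p,X)[0]-[u,v],1) for p,u,v in o])
h=(R['HF']+R['HN'])/2;e=(R['EF']+R['EN'])/2;d=e-h
print('hinge',h,'edge',e,np.linalg.norm(d),np.arcsin(d[2]/np.linalg.norm(d)))
print('cover',sum(R[c] for c in('c1','c2','c3','c4'))/4)
for n in ('short_driver','cover','case_board'):
  for q,l in((imaging.camera('top'),'top'),(imaging.camera('wrist'),'wrist'),(imaging.camera('scene'),'scene')):
    r=trace(q,n)
    if r:
        m=np.argwhere(r[0]['region']);c=m.mean(0)[::-1];z={'short_driver':12,'cover':14,'case_board':120}[n]
        print(n,l,r[0]['p'],np.round(r[0]['rect']),c,onz(q,*c,z))
E
```

```text
HF [ 558. -231.  102.] [array([ 0.4, -4.3]), array([1.1, 0.6]), array([-0.6,  1.8])]
HN [ 491. -244.  114.] [array([-0.4,  0.6]), array([ 0.4, -0.6])]
EF [ 578. -324.  208.] [array([ 0.5, -0.8]), array([0.6, 1.7]), array([-0.7, -0.3])]
EN [ 511. -337.  212.] [array([-0.,  0.]), array([ 0., -0.])]
TL [ 560. -215.   70.] [array([0.8, 1.7]), array([-3. , -0.9]), array([ 1.3, -0.6])]
TR [ 597. -396.   85.] [array([-0.1,  0.4]), array([-0.3,  1.1]), array([-0. , -0.8])]
BR [ 483. -417.   94.] [array([-0.1, -0.7]), array([-0.1, -0.2]), array([0.3, 0.5])]
BL [ 446. -243.   91.] [array([ 0.5, -0.5]), array([-1.1, -0.1]), array([0.5, 0.2])]
c1 [543.  39.  22.] [array([-0.1,  0.3]), array([0.3, 1. ]), array([-0.1, -0.6])]
c2 [547. -59.  23.] [array([-0.3,  0.1]), array([0.4, 0. ]), array([-0.1, -0. ])]
c3 [388. -66.  26.] [array([0. , 0.7]), array([0.5, 1. ]), array([-0.5, -1. ])]
c4 [384.  33.  22.] [array([-0.5,  0.5]), array([0.8, 0.5]), array([-0.3, -0.6])]
sh0 [522. 254.   9.] [array([2. , 2.1]), array([-0.1, -0.4]), array([-0.7, -0.4])]
sh1 [432. 252.  12.] [array([1.2, 0.4]), array([-0.
[... 522 characters left out ...]
70282 252.70039112  12.        ]
cover top 0.91 [316. 247.  45.  69.] [316.82491468 246.9883959 ] [464.7075391   -9.73688363  14.        ]
cover wrist 0.83 [186. 151.  86. 123.] [181.55001711 149.86768564] [470.93528159 -10.55673263  14.        ]
cover scene 0.85 [312. 237.  26.  41.] [315.25974026 233.38441558] [487.11476418  16.56808961  14.        ]
case_board top 0.93 [428. 214.  55.  28.] [427.16757345 214.47878128] [ 549.4182447  -284.76945475  120.        ]
case_board wrist 0.95 [373. 165.  98.  70.] [375.42404948 159.41768237] [ 531.14927338 -299.38905277  120.        ]
case_board scene 0.66 [395. 162.  17.  33.] [392.43624161 159.73154362] [ 606.60359072 -374.98408862  120.        ]
```

The measurements are consistent:

| Item | Measured |
|---|---|
| Hinge | (525, -234, ~100) |
| Board edge | (545, -331, 210) |
| Hinge angle | about 0.84 rad |
| Cover | about (465, -12) |
| Short handle | about (477, 252) |
| Push spot | about (535, -281) |

I'll go above the push spot first, then down to just over the board.

>>> arm_command(steps=[[0,9,27,0,0],[0,18,54,0,0],[0,18,54,0,0],[0,18,54,50,0],[0,18,54,100,0],[0,18,54,150,0],[0,18,54,180,0],[0,18,54,200,0],[0,18,54,210,0],[0,18,54,210,0],[0,18,54,210,0]])

```text
clock: 5.32
eef_pos: [535.9, -280.0, 205.5]
eef_rot: [3.141, -0.001, 0.203]
wrist_force: [-0.6, -0.2, 0.4]
finger_gap: 0.6
finger_force: 0.0
```

```bash
python3 shot.py c wrist scene; python3 -c "
from h import *
import pickle
p=pickle.load(open('c_wrist.pkl','rb'));s=monitor.read_state();x=s['eef_pos'];print(proj(p,[x-[0,0,19],x-[0,0,40]]))"
```

```text
5.425 [ 535.87703901 -280.0729708   205.36571259] [ 3.14065678e+00 -1.01601770e-03  2.02682949e-01] [-0.33785352  0.80270124 -0.81425011]
[[320.72787963 251.57352351]
 [320.65924153 237.77779007]]
```

View pics/c_wrist.png

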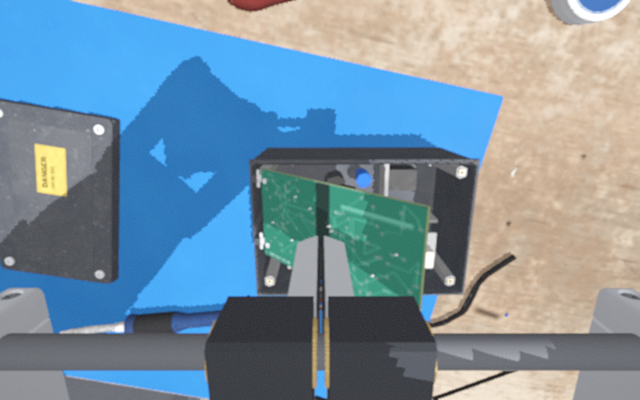

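The fingertip (about 321,240) is over the middle of the board's width, and the board is still raised. I'll push down slowly.

>>> arm_command(steps=[[0,0,0,6,0],[0,0,0,12,0],[0,0,0,16,0],[0,0,0,20,0],[0,0,0,24,0],[0,0,0,28,0],[0,0,0,32,0],[0,0,0,36,0],[0,0,0,40,0],[0,0,0,44,0],[0,0,0,48,0],[0,0,0,52,0],[0,0,0,56,0],[0,0,0,60,0]])

```text
clock: 7.18
eef_pos: [535.7, -280.0, 144.3]
eef_rot: [3.141, -0.0, 0.203]
wrist_force: [0.7, -0.9, 2.3]
finger_gap: 0.6
finger_force: 0.9
```

>>> arm_command(steps=[[0,0,0,3,0],[0,0,0,6,0],[0,0,0,9,0],[0,0,0,12,0],[0,0,0,14,0],[0,0,0,16,0],[0,0,0,18,0],[0,0,0,20,0],[0,0,0,20,0]])

```text
clock: 8.3
eef_pos: [535.5, -279.8, 124.1]
eef_rot: [-3.141, 0.0, 0.203]
wrist_force: [-0.1, 0.4, 0.1]
finger_gap: 0.4
finger_force: 0.0
```

>>> arm_command(steps=[[0,0,0,1,0],[0,0,0,2,0],[0,0,0,3,0],[0,0,0,4,0]])

```text
clock: 8.8
eef_pos: [535.6, -280.0, 120.4]
eef_rot: [3.142, 0.0, 0.203]
wrist_force: [-0.1, -1.4, 1.2]
finger_gap: 0.7
finger_force: 0.8
```

>>> arm_command(steps=[[0,0,0,0.7,0],[0,0,0,1.4,0],[0,0,0,2,0]])

```text
clock: 9.18
eef_pos: [535.7, -280.1, 119.6]
eef_rot: [3.141, -0.0, 0.203]
wrist_force: [-5.6, 3.1, 15.1]
finger_gap: 1.0
finger_force: 7.9
```

```bash
python3 shot.py d wrist
```

```text
9.225 [ 535.72449061 -280.06064255  119.64034967] [ 3.14107736e+00 -4.61180364e-04  2.02684984e-01] [-5.22630924  1.20578259 12.06407001]
```

View pics/d_wrist.png

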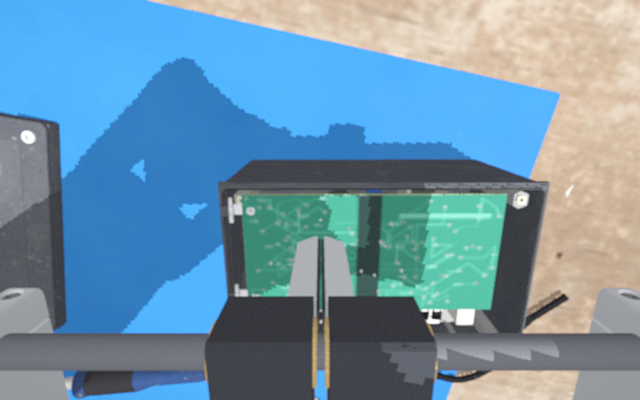

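The force jumped to 15 N at tip height of about 100.6 mm, so the board has met its stop and lies flat in the mouth. I'll retract straight up, then move high over the cover.

>>> arm_command(steps=[[0,0,0,-2,0],[0,0,0,-15,0],[0,0,0,-50,0],[0,0,0,-90,0],[0,0,0,-140,0],[0,0,0,-180,0],[0,-2,-40,-200,0],[0,-4,-85,-200,0],[0,-7,-130,-200,0],[0,-10,-180,-200,0],[0,-12,-225,-200,0],[0,-14,-260,-200,0],[0,-15,-277,-200,0],[0,-15,-277,-200,0],[0,-15,-277,-200,0]])

```text
clock: 11.1
eef_pos: [465.5, -12.5, 318.4]
eef_rot: [3.141, 0.0, 0.202]
wrist_force: [0.1, 1.0, 0.4]
finger_gap: 0.3
finger_force: 0.0
```

```bash
python3 shot.py e wrist scene top; python3 - <<'E'
from h import *
def cover(p):
    pass
import pickle
for c in('wrist','top','scene'):
    q=imaging.camera(c)
    for n,z in(('cover',16),('short_driver',12),('case_board',100)):
        for r in trace(q,n)[:2]:
            m=r['region'].astype(np.uint8);cs,_=cv2.findContours(m,0,1);k=max(cs,key=cv2.contourArea);mr=cv2.minAreaRect(k)
            print(c,n,round(r['p'],2),np.round(onz(q,*mr[0],z)),[np.round(onz(q,*x,z)[:2]).tolist() for x in cv2.boxPoints(mr)])
a=cv2.imread('pics/e_wrist.png');cv2.imwrite('pics/e2.png',cv2.resize(a,None,fx=1.25,fy=1.25,interpolation=cv2.INTER_CUBIC))
E
```

```text
11.25 [465.397759   -12.44751211 318.28081621] [-3.14150949e+00  4.05386503e-04  2.01519269e-01] [0.36934275 1.46873496 0.34436251]
wrist cover 0.63 [471. -10.  16.] [[372.0, 54.0], [555.0, 54.0], [561.0, -67.0], [375.0, -81.0]]
wrist short_driver 0.85 [500. 254.  12.] [[430.0, 267.0], [561.0, 266.0], [565.0, 241.0], [434.0, 240.0]]
wrist short_driver 0.21 [ 701. -212.   12.] [[690.0, -155.0], [726.0, -259.0], [711.0, -268.0], [675.0, -163.0]]
wrist case_board 0.79 [ 532. -293.  100.] [[558.0, -217.0], [582.0, -337.0], [505.0, -374.0], [479.0, -247.0]]
top cover 0.92 [514.  -7.  16.] [[555.0, 56.0], [558.0, -68.0], [474.0, -70.0], [470.0, 54.0]]
top cover 0.16 [479. 252.  16.] [[524.0, 264.0], [524.0, 241.0], [434.0, 241.0], [434.0, 263.0]]
top short_driver 0.84 [477. 253.  12.] [[521.0, 265.0], [521.0, 242.0], [433.0, 242.0], [433.0, 264.0]]
top case_board 0.67 [ 540. -307.  100.] [[561.0, -227.0], [590.0, -374.0], [519.0, -386.0], [489.0, -241.0]]
scene cover 0.56 [484.  38.  16.] [[421.0, 118.0], [597.0, 26.0], [554.0, -51.0], [382.0, 49.0]]
scene short_driver 0.72 [481. 252.  12.] [[529.0, 265.0], [538.0, 240.0], [435.0, 240.0], [428.0, 264.0]]
```

View pics/e2.png

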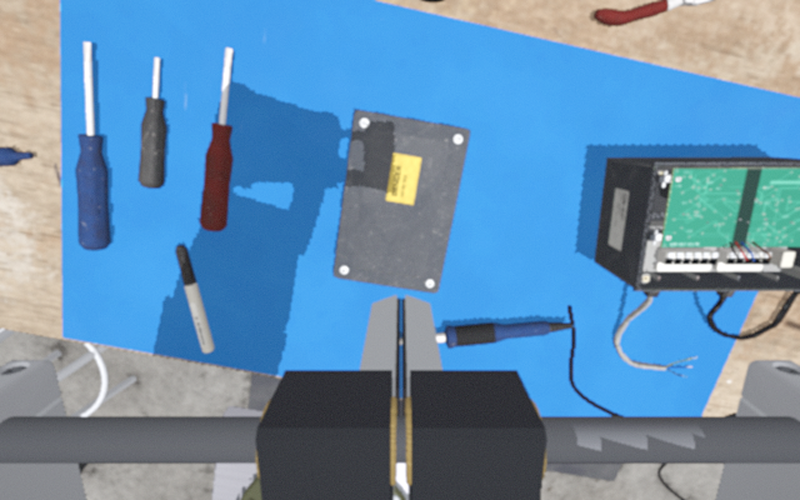

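The top trace of the board now measures about 150 mm at z=100, so it lies flat. In this view the cover screws are at (364,122), (459,138), (430,284) and (344,269), and the short handle runs from (153,97) to (151,187). I'll use these to refine both targets.

```bash
python3 - <<'E'
from h import *
import pickle
p=pickle.load(open('e_wrist.pkl','rb'))
c=[onz(p,u/1.25,v/1.25,16) for u,v in((364,122),(459,138),(430,284),(344,269))]
print(np.round(c),np.mean(c,0))
h=[onz(p,u/1.25,v/1.25,12.5) for u,v in((153,97),(151,187))];print(np.round(h),np.mean(h,0))
E
```

```text
[[544.  42.  16.]
 [548. -57.  16.]
 [386. -63.  16.]
 [384.  35.  16.]] [465.54341825 -10.64477144  16.        ]
[[525. 255.  13.]
 [433. 253.  12.]] [478.70945868 254.26879453  12.5       ]
```

The cover centre is (465.5, -11.5), so I'm already over it. I'll descend to about 38 mm above it and hold.

>>> arm_command(steps=[[0,0,-1,40,0],[0,0,-1,90,0],[0,0,-1,140,0],[0,0,-1,190,0],[0,0,-1,220,0],[0,0,-1,237,0],[0,0,-1,243,0],[0,0,-1,245,0],[0,0,-1,245,0],[0,0,-1,245,0],[0,0,-1,245,0],[0,0,-1,245,0],[0,0,-1,245,0],[0,0,-1,245,0],[0,0,-1,245,0],[0,0,-1,245,0],[0,0,-1,245,0],[0,0,-1,245,0],[0,0,-1,245,0],[0,0,-1,245,0]])

```text
clock: 14.35
eef_pos: [465.0, -10.7, 73.5]
eef_rot: [-3.142, -0.0, 0.203]
wrist_force: [0.1, 0.3, -0.6]
finger_gap: 0.0
finger_force: 0.0
```

>>> arm_command(steps=[[0,0,0,0,0],[0,0,0,0,0],[0,0,0,0,0],[0,0,0,0,0],[0,0,0,0,0],[0,0,0,0,0],[0,0,0,0,0],[0,0,0,0,0],[0,0,0,0,0],[0,0,0,0,0],[0,0,0,0,0],[0,0,0,0,0]])

```text
clock: 15.85
eef_pos: [465.0, -10.7, 73.4]
eef_rot: [-3.142, 0.0, 0.203]
wrist_force: [-1.0, -0.3, 0.4]
finger_gap: 0.6
finger_force: 0.0
```

I held over the cover for about 3 s. Now I'll rise, travel high to the short driver and turn so the gripper body lies along the driver.

>>> arm_command(steps=[[0,0,0,-50,0],[0,0,0,-100,0],[0,0,0,-150,0],[0,0,0,-200,0],[0,0,0,-240,0],[0,10,-40,-247,-10],[0,21,-80,-247,-20],[0,31,-120,-247,-30],[0,41,-160,-247,-40],[0,52,-200,-247,-50],[0,60,-235,-247,-60],[0,66,-256,-247,-70],[0,66,-256,-247,-78],[0,66,-256,-247,-78],[0,66,-256,-247,-78],[0,66,-256,-247,-78]])

```text
clock: 17.85
eef_pos: [478.2, 253.1, 320.5]
eef_rot: [3.141, -0.0, 1.562]
wrist_force: [0.1, -0.6, 0.7]
finger_gap: 0.9
finger_force: 0.0
```

```bash
python3 shot.py f wrist top; python3 - <<'E'
from h import *
for c in('wrist','top','scene'):
    q=imaging.camera(c)
    for n,z in(('short_driver',12.5),('case_board',100)):
        for r in trace(q,n)[:1]:
            m=r['region'].astype(np.uint8);cs,_=cv2.findContours(m,0,1);k=max(cs,key=cv2.contourArea);mr=cv2.minAreaRect(k)
            print(c,n,round(r['p'],2),np.round(onz(q,*mr[0],z)),[np.round(onz(q,*x,z)[:2]).tolist() for x in cv2.boxPoints(mr)])
E
```

```text
17.95 [478.15134209 253.17985681 320.52734495] [ 3.14147694e+00 -7.90413570e-05  1.56265058e+00] [-0.21097095  0.03930788  0.08243464]
wrist short_driver 0.9 [497. 254.  12.] [[433.0, 264.0], [561.0, 266.0], [563.0, 243.0], [433.0, 241.0]]
top short_driver 0.8 [479. 253.  12.] [[524.0, 265.0], [524.0, 242.0], [433.0, 242.0], [433.0, 264.0]]
top case_board 0.96 [ 536. -307.  100.] [[560.0, -228.0], [590.0, -372.0], [512.0, -386.0], [482.0, -243.0]]
scene short_driver 0.48 [480. 253.  12.] [[531.0, 266.0], [541.0, 239.0], [432.0, 239.0], [424.0, 265.0]]
scene case_board 0.37 [368.  78. 100.] [[464.0, 99.0], [464.0, -6.0], [280.0, 58.0], [285.0, 150.0]]
```

View pics/f_wrist.png

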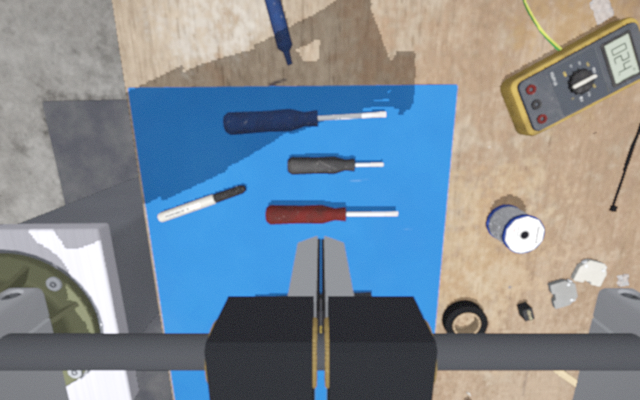

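The short driver's handle spans x 433–524 mm at y=253.5, in line with the tool at (478, 253). I'll descend straight to about 37 mm above it and hold.

>>> arm_command(steps=[[0,0,0,40,0],[0,0,0,90,0],[0,0,0,140,0],[0,0,0,190,0],[0,0,0,217,0],[0,0,0,231,0],[0,0,0,236,0],[0,0,0,238,0],[0,0,0,238,0],[0,0,0,238,0],[0,0,0,238,0],[0,0,0,238,0],[0,0,0,238,0],[0,0,0,238,0],[0,0,0,238,0],[0,0,0,238,0],[0,0,0,238,0],[0,0,0,238,0],[0,0,0,238,0],[0,0,0,238,0]])

```text
clock: 20.9
eef_pos: [478.1, 253.4, 82.4]
eef_rot: [3.142, 0.0, 1.564]
wrist_force: [0.1, 0.3, 0.1]
finger_gap: 0.4
finger_force: 0.0
```

>>> arm_command(steps=[[0,0,0,0,0],[0,0,0,0,0],[0,0,0,0,0],[0,0,0,0,0],[0,0,0,0,0],[0,0,0,0,0],[0,0,0,0,0],[0,0,0,0,0],[0,0,0,0,0],[0,0,0,0,0],[0,0,0,0,0],[0,0,0,0,0]])

```text
clock: 22.4
eef_pos: [478.1, 253.3, 82.5]
eef_rot: [3.142, -0.0, 1.564]
wrist_force: [-0.7, -0.1, 0.3]
finger_gap: 0.5
finger_force: 0.0
```

```bash
python3 -c "
from h import *
s=monitor.read_state();print(s['clock'],s['eef_pos'],s['wrist_force'])
print(job.sign_off())"
```

```text
22.4 [478.12547566 253.34681477  82.46219582] [-0.74086526 -0.09330617  0.34114193]
the job is handed in; nothing more can be done
None
```

The board is pushed down flat to its stop, the cover was pointed at for about 3 s, and I handed the job in at 22.4 s with the arm still pointing about 38 mm above the short screwdriver's handle (no verdict was returned).

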